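Clear the mixing scale: tins back to the tinter rack, can onto the pan

TASK

The paint scale is wanted for the next mix: unstack the three tins left on it and put each one back on the rack, upright in the middle of the black mat whose ticket shows the tin's own colour. Then stand the empty mixing can, open end up, in the middle of the bare scale pan. Keep the paint tins upright all the while, and do not shift the white tin on the rack or the blue hardener bottle on the bench.

Things in the scene. Friction and masses are not known exactly. Their poses are not given: they have to be found in the camera images.
- red_tin: closed round paint tin with a flat red lid and a red band on its white label, 70 mm diameter, 78 mm tall, 0.25 to 0.5 kg; the lowest of the stack, standing near the middle of the scale pan. Origin: centre of its underside, z up along its axis.
- yellow_tin: closed round paint tin with a flat yellow lid and band, 54 mm diameter, 62 mm tall, 0.13 to 0.27 kg; it stands loose on the red tin's lid. Origin: centre of its underside, z up.
- green_tin: closed round paint tin with a flat green lid and band, 40 mm diameter, 48 mm tall, 0.06 to 0.13 kg; it stands loose on the yellow tin's lid, on top of the stack. Origin: centre of its underside, z up.
- mixing_can: empty open-topped bare metal can with straight sides, 60 mm outer diameter, 75 mm tall, 3 mm wall, about 60 g, standing on the bench between the scale and the rack. Origin: centre of its underside, z up towards its open end.
- scale: fixed paint scale: pale grey base with a sloping dark console towards the robot and a round bare steel pan of 200 mm diameter, the highest part of it. Origin: on the bench under the pan's centre; the pan's flat top is 66 mm above it. Along its x the base reaches from -190 to +110 mm, along y 110 mm to either side.
- red_bay: the red tin's place: black mat 86 x 86 mm, 3 mm thick, red ticket (74 x 34 mm) slanting down at its -x side; one of four mats, 96 mm apart along y, on a low blue rack (deck 410 x 135 mm, 90 mm above the bench, open above). Origin: centre of the mat's underside, on the deck; mat top 3 mm above it; x across the rack away from the ticket, y along it.
- yellow_bay: the place of the yellow tin: the same mat with a yellow ticket. Origin and axes as for red_bay.
- green_bay: the place of the green tin: the same mat with a green ticket. Origin and axes as for red_bay.
- white_tin: bystander: closed paint tin with a white lid, 60 mm diameter, 70 mm tall, standing on the fourth mat of the rack (white ticket). Origin: centre of its underside, z up. It stays where it is.
- hardener_bottle: bystander: blue plastic bottle with a black cap, 50 mm diameter, 116 mm tall, on the bench between the scale and the rack. Origin: centre of its underside, z up. It stays where it is.
Mind the look-alikes: they are no part of the job. What is shaped like the yellow_tin but purple is not meant.

How it is judged:
On the way, in this order (a step that is already met when the one before it is completed fails the run):
1. all three tins stand on the mats of their own colours (horizontal distance between red_tin and red_bay below 0.015 m and z of red_tin in the frame of red_bay between -0.002 and 0.008 m and angle between each of red_tin, yellow_tin, green_tin's own z axis and vertical below 0.1 rad and linear speed of each of red_tin, yellow_tin, green_tin below 0.02 m/s and horizontal distance between yellow_tin and yellow_bay below 0.015 m and z of yellow_tin in the frame of yellow_bay between -0.002 and 0.008 m and horizontal distance between green_tin and green_bay below 0.015 m and z of green_tin in the frame of green_bay between -0.002 and 0.008 m), for 0.2 s.
2. the mixing can stands on the bare pan (horizontal distance between mixing_can and scale below 0.02 m and z of mixing_can in the frame of scale between 0.061 and 0.071 m and angle between mixing_can's own z axis and vertical below 0.1 rad and linear speed of mixing_can below 0.02 m/s), for 0.2 s.
At the end, for the whole second after the job is handed in: Red, yellow and green tin each stand upright (within 0.1 rad) and at rest on the mat of their own colour, within 15 mm of its centre; the mixing can stands upright and at rest on the scale pan, within 20 mm of its centre (all of step 1 and all of step 2); the robot touches nothing.
It fails at once if a paint tin is tipped by more than 0.5 rad (angle between any of red_tin, yellow_tin, green_tin, white_tin's own z axis and vertical above 0.5 rad).
It fails at once if the white tin is shifted by more than 20 mm (distance of white_tin from where it was at the start of the episode above 0.02 m).
It fails at once if the hardener bottle is shifted by more than 20 mm or tipped (distance of hardener_bottle from where it was at the start of the episode above 0.02 m or angle between hardener_bottle's own z axis and vertical above 0.5 rad).
It also fails if it takes over 112 s, if anything falls off the work surface, if the arm or the gripper's body presses on something with over 40 N, if the wrist force passes 120 N, or if a joint passes its speed limit or range.

ROBOT

A 6-joint arm with a two-finger parallel gripper is mounted at the origin on the work surface. World frame = base frame: x ahead of the robot, y to its left, z up, the work surface at z = 0. Lengths are in m, angles in rad, forces in N, time in s.
With the tool pointing down it reaches from about 0.325 to 0.925 m from the base axis. Payload 3.1 kg.
Tool frame: the origin (TCP) lies midway between the tips of the shut fingers; the grasp point (between the pads) lies env.tcp_to_grasp behind it (env.tcp_to_grasp is the distance from the TCP to the grasp point, in m); z points along the fingers, y is the line along which they close (so a half turn about z gives the same grasp; the last joint's range is limited). The gripper opens to 85 mm and grips with 20 to 120 N. Pads are 22 mm wide; open, the fingers measure 114 mm over their backs; the gripper's body (76 mm by 85 mm) begins 54 mm behind the grasp point. The pads swing forward as they close: fully open they stand 13 mm farther back than shut.
Start: joints at [-1.274, 0.217, 1.613, -0, 1.311, -0.112], TCP at [0.248, -0.574, 0.231] pointing down, gripper open.
Joint ranges: [-2.75, 2.75], [-0.78, 2.1], [0.31, 2.55], [-1.13, 4.27], [0.13, 2.63], [-2.58, 2.58]. Speed limits (rad/s): [2.79, 2.79, 3.14, 3.14, 3.14, 3.14].

INTERFACE

Orientations are given as a rotation vector (axis times angle).
In Python, from station import env, capture, camera_info gives the robot as it stands.
- The arm moves only by the tool servo_tool, never from a script. Its argument "targets" is a list of rows, each an object of numbers: "gripper": the opening, from 0 (shut) to 1 (fully open); "x", "y", "z": the shift along the tool's x, y, z in mm; "wx", "wy", "wz": the turn, a rotation vector about the tool's x, y, z in rad. A call has 1 to 8 rows; each row is the pose to reach, as a shift and turn from the pose commanded when the call began, along the tool's axes at that moment; what a row does not reach only later rows make up. A row lasts 1/10 s, in which the tool goes at most 50 mm and 8.59 degrees, less where a joint would pass 70% of its speed; a pose out of reach is approached as far as the arm can. A call with a gripper value outside its range is refused whole. The fingers move at their own pace and stop on an object; "grip_force" is the grip in N (left out, the last holds). Time passes only in rows, so rows that repeat a pose let the fingers close. It gives the time, the measured TCP pose, the force, the opening and the grip force at its end, in the units of the state.
- env.state(): the state, without advancing time (a new reading comes with each control period).
- capture(name): name is "scene" or "top"; returns the picture (400x640x3 uint8, red, green, blue); there is no depth.
- camera_info(name): a dict with "camera_matrix" (3x3 intrinsics, pixels), "position" and "rotation" of the camera in the world. Camera axes: x right, y down, z forward; pixel columns grow to the right and rows downward; lengths in m; the calibration is good to about 2 mm. A picture is of the moment at which its call begins. camera_info takes no time and is no camera call.
- env.sign_off(): hands the job in; it is judged then, once.
The state is a dict: "t": time; "joint_pos": joint angles; "joint_vel": joint speeds; "tau": joint torques, N m; "tool_pos": TCP position; "tcp_rot": TCP orientation; "contact_force": force on the tool from outside, world axes, zero at the start; "ft_torque": the same for the moment, N m; "opening": finger opening in m; "gripper_force": force on a finger pad.
Only numpy, scipy, OpenCV 4.12 (cv2) and the standard library are available. Lean on these libraries where they do the work, as an engineer would, in place of code of your own. Each camera call takes 0.05 s, during which the arm holds its last target. There are 200 camera calls.

## Working session

There is one attempt and no reset: what is moved stays moved. The work goes in short steps, Python scripts to look and compute and a tool call to move; the robot and the scene stay as the last step left them, time stands still between calls to the robot, and variables do not carry over. Pictures are saved under pics/ and viewed, at most 14 in all, crops included, and the job is handed in when it is done.

Besides the shell and the picture viewer there is one more tool, called after ">>>" as name(argument=value, ...) on one line, values as JSON. servo_tool: Moves the arm, as the interface text tells. Its arguments: {"type":"object","properties":{"targets":{"type":"array","items":{"type":"object","properties":{"gripper":{"type":"number"},"x":{"type":"number"},"y":{"type":"number"},"z":{"type":"number"},"wx":{"type":"number"},"wy":{"type":"number"},"wz":{"type":"number"}}}},"grip_force":{"type":"number"}},"required":["targets"]}

```bash
mkdir -p pics; ls
python3 - <<'E'
from station import env,capture,camera_info
import cv2
for n in("scene","top"):
    cv2.imwrite(f"pics/{n}0.png",capture(n)[:,:,::-1])
    c=camera_info(n);print(n,c)
print(env.tcp_to_grasp,env.state())
E
```

```text
pics
scene {'camera_matrix': array([[460.13381036,   0.        , 314.47668289],
       [  0.        , 460.13381036, 199.98787263],
       [  0.        ,   0.        ,   1.        ]]), 'position': array([ 1.2136644 , -0.2869382 ,  0.98420805]), 'rotation': array([-1.98578551, -1.45820503,  0.60958338])}
top {'camera_matrix': array([[488.06741722,   0.        , 313.68878309],
       [  0.        , 488.06741722, 199.5345915 ],
       [  0.        ,   0.        ,   1.        ]]), 'position': array([ 0.32883507, -0.06256578,  1.65489158]), 'rotation': array([-2.18547939,  2.15453788, -0.08880393])}
0.0187 {'t': 0.1, 'joint_pos': array([-1.27417538e+00,  2.17682277e-01,  1.61478126e+00,  4.33459473e-05,
        1.31128953e+00, -1.12218823e-01]), 'joint_vel': array([ 8.55793248e-04, -2.07161652e-03, -2.81022688e-03,  1.29108864e-03,
       -8.37241618e-05,  2.42419004e-03]), 'tau': array([-7.94763164e-04, -3.98080194e+01, -3.04970133e+01, -2.53287253e-04,
        4.29543812e-03, -5.77800932e-06]), 'tool_pos': array([ 0.24827221, -0.57277732,  0.23009267]), 'tcp_rot': array([-3.07407461e+00, -6.37286006e-01,  2.46768575e-04]), 'contact_force': array([0.02169863, 1.04014767, 0.51029623]), 'ft_torque': array([ 0.01572989,  0.01310654, -0.02475109]), 'gripper_force': 0.0, 'opening': 0.08533275244115926}
```

View pics/scene0.png

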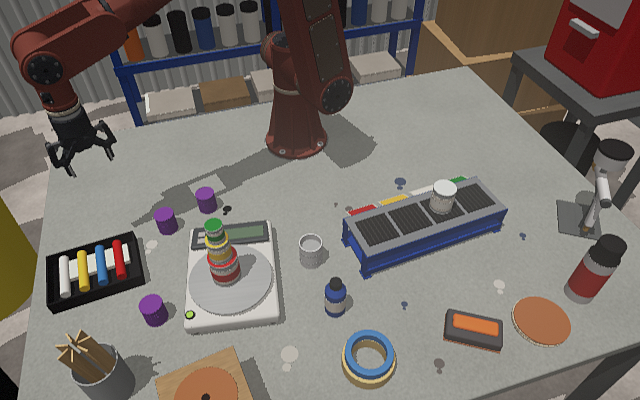

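View pics/top0.png

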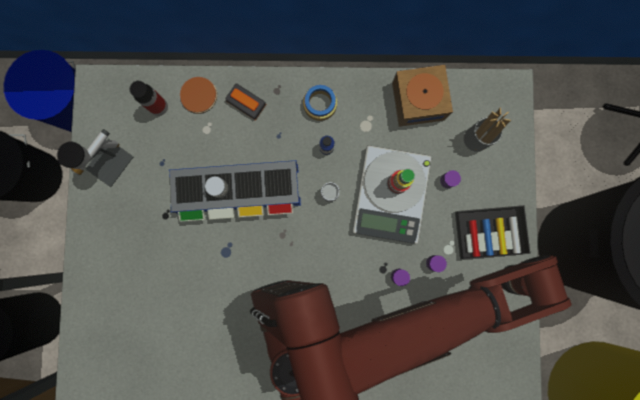

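The scene view shows the stack on the pan at about (220,250), the can at (310,250), the bottle at (335,297) and the rack with the white tin at (443,195). In the top view the tickets run green, white, yellow, red from left to right (cols 190–280, row 210), the stack is at (402,180), the can at (330,190), and the pan is centred near (393,183).

```bash
cat > h.py <<'E'
from station import env,capture,camera_info
import cv2,numpy as np
from scipy.spatial.transform import Rotation as Ro
def ray(n,uv):
    c=camera_info(n);K=np.array(c["camera_matrix"]);r=np.array(c["rotation"])
    R=Ro.from_rotvec(r).as_matrix() if r.shape==(3,) else r
    return np.array(c["position"]),R@np.linalg.solve(K,[uv[0],uv[1],1.])
def onz(n,uv,z):
    p,d=ray(n,uv);return p+d*(z-p[2])/d[2]
def blobs(im,lo,hi,box=None,amin=15):
    h=cv2.cvtColor(im,cv2.COLOR_RGB2HSV);m=cv2.inRange(h,np.array(lo),np.array(hi))
    if box: k=np.zeros_like(m);k[box[1]:box[3],box[0]:box[2]]=255;m&=k
    n,l,s,c=cv2.connectedComponentsWithStats(m)
    return [(s[i,4],s[i,:4].tolist(),c[i].round(1)) for i in range(1,n) if s[i,4]>=amin]
E
python3 - <<'E'
from h import *
T=cv2.imread("pics/top0.png")[:,:,::-1].copy();S=cv2.imread("pics/scene0.png")[:,:,::-1].copy()
print("green top");[print(b,onz("top",b[2],.254)) for b in blobs(T,(45,90,50),(80,255,255),(370,140,430,210))]
print("green sc");[print(b,onz("scene",b[2],.254)) for b in blobs(S,(45,90,50),(80,255,255),(190,200,250,260))]
for nm,lo,hi in(("g",(45,90,50),(80,255,255)),("y",(15,100,90),(35,255,255)),("r",(0,120,90),(8,255,255)),("r2",(172,120,90),(180,255,255)),("w",(0,0,150),(180,40,255))):
    print("ticket",nm);[print(b,onz("top",b[2],.08)) for b in blobs(T,lo,hi,(165,150,305,225))]
cv2.imwrite("pics/c1.png",cv2.resize(T[130:250,165:305,::-1],None,fx=5,fy=5,interpolation=cv2.INTER_CUBIC))
cv2.imwrite("pics/c2.png",cv2.resize(T[130:250,310:450,::-1],None,fx=5,fy=5,interpolation=cv2.INTER_CUBIC))
E
```

```text
green top
(np.int32(125), [401, 169, 13, 14], array([407.4, 175.2])) [ 0.53147905 -0.31802684  0.254     ]
green sc
(np.int32(179), [204, 218, 18, 13], array([212.6, 224. ])) [ 0.53478855 -0.31679855  0.254     ]
(np.int32(57), [207, 231, 18, 10], array([215.6, 237.5])) [ 0.57363936 -0.31625272  0.254     ]
ticket g
(np.int32(189), [180, 210, 23, 10], array([190.9, 214.7])) [0.418206   0.35050653 0.08      ]
ticket y
(np.int32(212), [238, 206, 24, 10], array([250. , 210.6])) [0.43420104 0.15925123 0.08      ]
ticket r
(np.int32(170), [269, 205, 22, 9], array([279.5, 208.8])) [0.44138146 0.06381346 0.08      ]
ticket r2
ticket w
(np.int32(263), [205, 177, 19, 18], array([214.3, 185.6])) [0.51408852 0.27774916 0.08      ]
(np.int32(220), [209, 208, 25, 11], array([220.6, 213.1])) [0.42475265 0.2543305  0.08      ]
```

View pics/c1.png

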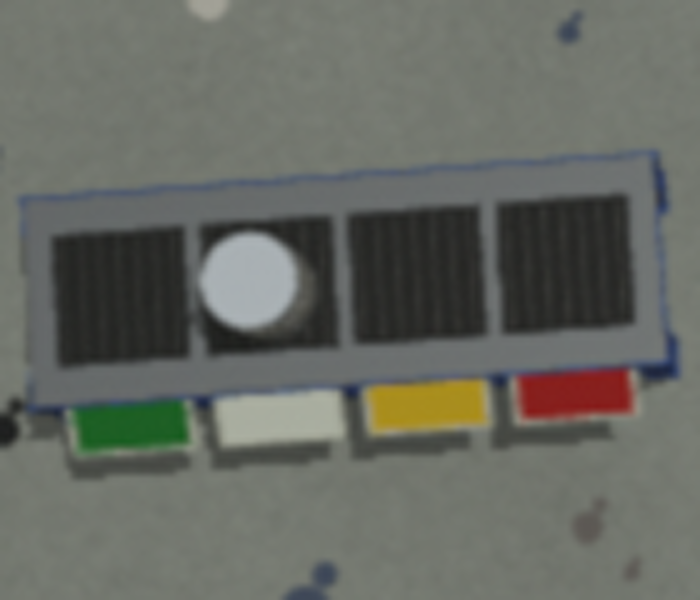

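View pics/c2.png

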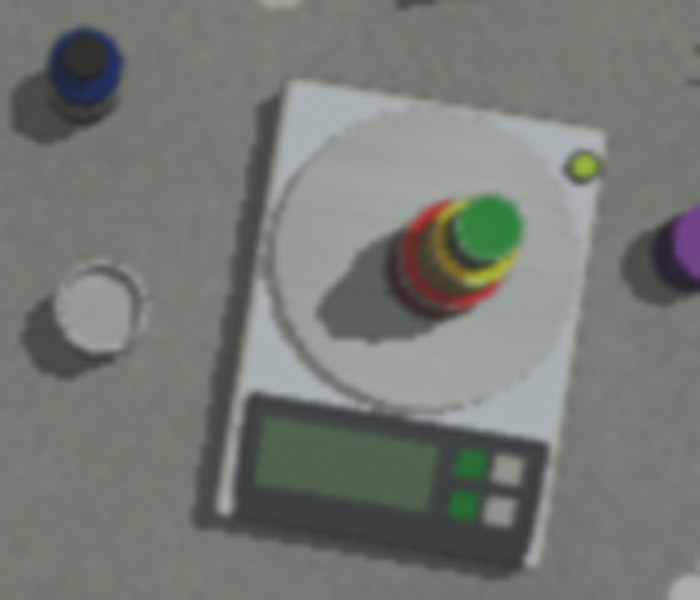

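Crop c1 shows the clear mats centred near (121,297) green, (417,275) yellow and (566,264) red. Crop c2 shows the pan circle centred near (427,258), the can near (103,308), and the green lid at (488,228), offset from the yellow and red lids.

Run:
```python
from h import *
T=cv2.imread("pics/top0.png")[:,:,::-1].copy();S=cv2.imread("pics/scene0.png")[:,:,::-1].copy()
def mats(n,im,box):
    x0,y0,x1,y1=box;g=cv2.resize(cv2.cvtColor(im[y0:y1,x0:x1],cv2.COLOR_RGB2GRAY),None,fx=6,fy=6,interpolation=cv2.INTER_CUBIC)
    m=cv2.morphologyEx((g<85).astype(np.uint8)*255,cv2.MORPH_CLOSE,np.ones((9,9)));m=cv2.morphologyEx(m,cv2.MORPH_OPEN,np.ones((15,15)))
    for c in cv2.findContours(m,cv2.RETR_EXTERNAL,cv2.CHAIN_APPROX_NONE)[0]:
        if cv2.contourArea(c)<3000: continue
        M=[onz(n,(p[0][0]/6-.42+x0,p[0][1]/6-.42+y0),.093)[:2] for p in c]
        r=cv2.minAreaRect(np.array(M,np.float32)*1000);print(n,np.round(r[0],1),np.round(r[1],1),round(r[2],1))
mats("top",T,(165,150,305,203));mats("scene",S,(340,175,510,265))
print("pan",onz("top",(395,181.3),.066),"can",onz("top",(310+103/5-.4,130+308/5-.4),.07),"bottle",onz("top",(310+86/5-.4,130+57/5-.4),.116))
c=onz("top",(395,181.3),.066)
for uv in((272,258),(582,258),(427,103),(427,413)):print(onz("top",(310+uv[0]/5-.4,130+uv[1]/5-.4),.066)-c)
cv2.imwrite("pics/c3.png",cv2.resize(S[205:335,175:365,::-1],None,fx=4,fy=4,interpolation=cv2.INTER_CUBIC))
```

```text
top [504.5 309.6] [ 89.8 184.8] 4.9
top [517.6 166.6] [88.1 88.3] 5.0
top [525.9  71.1] [88. 88.] 4.9Traceback (most recent call last):
  File "<stdin>", line 10, in <module>
  File "<stdin>", line 8, in mats
  File "h.py", line 9, in onz
    p,d=ray(n,uv);return p+d*(z-p[2])/d[2]
        ~~~^^^^^^
  File "h.py", line 5, in ray
    c=camera_info(n);K=np.array(c["camera_matrix"]);r=np.array(c["rotation"])
ValueError: time passes only in moves, steps and waits
```

```bash
sed -i 's/^def ray/import functools\ncamera_info=functools.cache(camera_info)\ndef ray/' h.py
python3 - <<'E'
from h import *
S=cv2.imread("pics/scene0.png")[:,:,::-1].copy()
def mats(n,im,box):
    x0,y0,x1,y1=box;g=cv2.resize(cv2.cvtColor(im[y0:y1,x0:x1],cv2.COLOR_RGB2GRAY),None,fx=6,fy=6,interpolation=cv2.INTER_CUBIC)
    m=cv2.morphologyEx((g<85).astype(np.uint8)*255,cv2.MORPH_CLOSE,np.ones((9,9)));m=cv2.morphologyEx(m,cv2.MORPH_OPEN,np.ones((15,15)))
    for c in cv2.findContours(m,cv2.RETR_EXTERNAL,cv2.CHAIN_APPROX_NONE)[0]:
        if cv2.contourArea(c)<3000: continue
        M=[onz(n,(p[0][0]/6-.42+x0,p[0][1]/6-.42+y0),.093)[:2] for p in c[::4]]
        r=cv2.minAreaRect(np.array(M,np.float32)*1000);print(n,np.round(r[0],1),np.round(r[1],1),round(r[2],1))
mats("scene",S,(340,175,510,265))
print("pan",onz("top",(395,181.3),.066),"can",onz("top",(310+103/5-.4,130+308/5-.4),.07),"bottle",onz("top",(310+86/5-.4,130+57/5-.4),.116))
c=onz("top",(395,181.3),.066)
for uv in((272,258),(582,258),(427,103),(427,413)):print(onz("top",(310+uv[0]/5-.4,130+uv[1]/5-.4),.066)-c)
cv2.imwrite("pics/c3.png",cv2.resize(S[205:335,175:365,::-1],None,fx=4,fy=4,interpolation=cv2.INTER_CUBIC))
E
```

```text
scene [529.7  71.8] [86.8 86.7] 5.2
scene [596.2 188.1] [439.5 147.8] 77.5
scene [521.4 167.4] [86.8 86.9] 4.9
scene [513. 264.] [86.8 89. ] 5.3
scene [504.6 358.1] [87.3 87.2] 5.0
pan [ 0.53797098 -0.31170727  0.066     ] can [ 0.50201451 -0.09980801  0.07      ] bottle [ 0.65843654 -0.0859771   0.116     ]
[-0.00104049  0.10144608  0.        ]
[ 0.00169913 -0.10133085  0.        ]
[ 1.03264614e-01 -5.39763095e-05  0.00000000e+00]
[-1.01410047e-01  5.30069293e-05  0.00000000e+00]
```

View pics/c3.png

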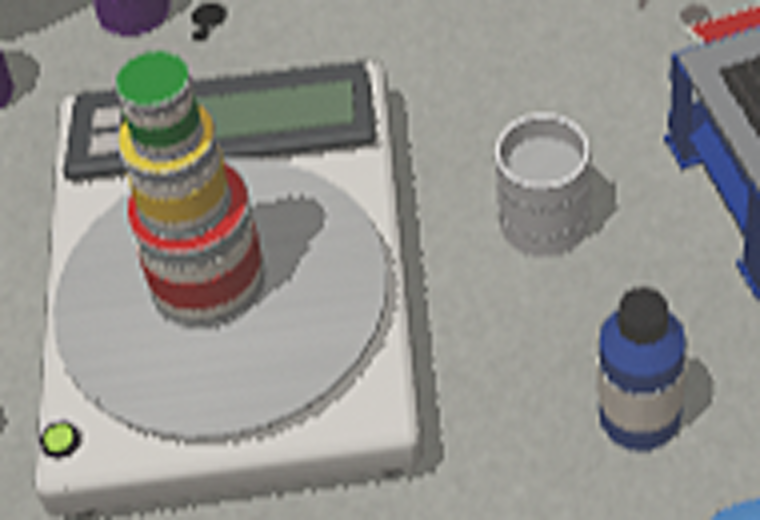

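The crop shows the can upright with its rim centred near (543,152), and each tin of the stack slightly off-centre on the one below. I'll turn the tool so that tool x = world y and tool y = world x.

>>> servo_tool(targets=[{"z": -15, "wz": -0.145, "gripper": 1}, {"z": -30, "wz": -0.29}, {"z": -45, "wz": -0.435}, {"z": -60, "wz": -0.58}, {"z": -75, "wz": -0.725}, {"z": -90, "wz": -0.87}, {"z": -100, "wz": -1.015}, {"z": -110, "wz": -1.162}])

```text
invalid input at $.targets[0]: expected keys gripper, x, y, z, wx, wy, wz
```

```bash
cat > st.py <<'E'
from h import *
s=env.state();R=Ro.from_rotvec(s["tcp_rot"]).as_matrix()
print("t",s["t"],"pos",np.round(s["tool_pos"]*1000,1),"toolx",R[:,0].round(3),"z",R[:,2].round(3),"F",s["contact_force"].round(1),"op",round(s["opening"],4),"j",s["joint_pos"].round(2))
E
python3 st.py; python3 -c "
from h import *
print('can scene',onz('scene',(175+543/4-.4,205+152/4-.4),.075))"
```

```text
t 0.1 pos [ 248.3 -572.8  230.1] toolx [0.918 0.398 0.   ] z [-0.001  0.002 -1.   ] F [0.  1.  0.5] op 0.0853 j [-1.27  0.22  1.61  0.    1.31 -0.11]
can scene [ 0.50696216 -0.09700551  0.075     ]
```

>>> servo_tool(targets=[{"gripper": 1, "x": 0, "y": 0, "z": -15, "wx": 0, "wy": 0, "wz": -0.145}, {"gripper": 1, "x": 0, "y": 0, "z": -30, "wx": 0, "wy": 0, "wz": -0.29}, {"gripper": 1, "x": 0, "y": 0, "z": -45, "wx": 0, "wy": 0, "wz": -0.435}, {"gripper": 1, "x": 0, "y": 0, "z": -60, "wx": 0, "wy": 0, "wz": -0.58}, {"gripper": 1, "x": 0, "y": 0, "z": -75, "wx": 0, "wy": 0, "wz": -0.725}, {"gripper": 1, "x": 0, "y": 0, "z": -90, "wx": 0, "wy": 0, "wz": -0.87}, {"gripper": 1, "x": 0, "y": 0, "z": -100, "wx": 0, "wy": 0, "wz": -1.015}, {"gripper": 1, "x": 0, "y": 0, "z": -110, "wx": 0, "wy": 0, "wz": -1.162}], grip_force=40)

```text
t: 0.9
tool_pos: [0.2484, -0.5733, 0.3412]
tcp_rot: [-2.214, -2.228, -0.001]
contact_force: [-0.1, -0.3, 0.0]
opening: 0.0853
gripper_force: 0.0
```

```bash
python3 st.py
```

```text
t 0.9 pos [ 248.4 -573.3  341.2] toolx [-0.006  1.     0.001] z [-0.     0.001 -1.   ] F [-0.1 -0.3  0. ] op 0.0853 j [-1.27  0.15  1.49  0.    1.51 -1.28]
```

>>> servo_tool(targets=[{"gripper": 1, "x": 32, "y": 36, "z": 0, "wx": 0, "wy": 0, "wz": 0}, {"gripper": 1, "x": 64, "y": 72, "z": 0, "wx": 0, "wy": 0, "wz": 0}, {"gripper": 1, "x": 96, "y": 108, "z": 0, "wx": 0, "wy": 0, "wz": 0}, {"gripper": 1, "x": 128, "y": 144, "z": 0, "wx": 0, "wy": 0, "wz": 0}, {"gripper": 1, "x": 160, "y": 180, "z": 0, "wx": 0, "wy": 0, "wz": 0}, {"gripper": 1, "x": 192, "y": 216, "z": 0, "wx": 0, "wy": 0, "wz": 0}, {"gripper": 1, "x": 224, "y": 250, "z": 0, "wx": 0, "wy": 0, "wz": 0}, {"gripper": 1, "x": 256, "y": 285, "z": 0, "wx": 0, "wy": 0, "wz": 0}])

```text
t: 1.7
tool_pos: [0.5344, -0.3158, 0.3407]
tcp_rot: [-2.221, -2.221, 0.0]
contact_force: [0.1, -0.6, 0.4]
opening: 0.0856
gripper_force: 0.0
```

```bash
python3 st.py
```

```text
t 1.7 pos [ 534.4 -315.8  340.7] toolx [-0.  1.  0.] z [-0.001  0.    -1.   ] F [ 0.1 -0.6  0.4] op 0.0856 j [-0.65  0.14  1.5  -0.    1.5  -0.65]
```

>>> servo_tool(targets=[{"gripper": 1, "x": -1, "y": -1, "z": 30, "wx": 0, "wy": 0, "wz": 0}, {"gripper": 1, "x": -1, "y": -1, "z": 65, "wx": 0, "wy": 0, "wz": 0}, {"gripper": 1, "x": -1, "y": -1, "z": 100, "wx": 0, "wy": 0, "wz": 0}, {"gripper": 1, "x": -1, "y": -1, "z": 120, "wx": 0, "wy": 0, "wz": 0}, {"gripper": 1, "x": -1, "y": -1, "z": 129, "wx": 0, "wy": 0, "wz": 0}, {"gripper": 1, "x": -1, "y": -1, "z": 129, "wx": 0, "wy": 0, "wz": 0}, {"gripper": 0.6, "x": -1, "y": -1, "z": 129, "wx": 0, "wy": 0, "wz": 0}, {"gripper": 0.5, "x": -1, "y": -1, "z": 129, "wx": 0, "wy": 0, "wz": 0}])

```text
t: 2.5
tool_pos: [0.5335, -0.3194, 0.2145]
tcp_rot: [2.219, 2.219, 0.001]
contact_force: [-0.6, -0.3, -0.2]
opening: 0.059
gripper_force: 0.0
```

>>> servo_tool(targets=[{"gripper": 0.3, "x": 0, "y": 0, "z": 0, "wx": 0, "wy": 0, "wz": 0}, {"gripper": 0.3, "x": 0, "y": 0, "z": 0, "wx": 0, "wy": 0, "wz": 0}, {"gripper": 0.3, "x": 0, "y": 0, "z": 0, "wx": 0, "wy": 0, "wz": 0}, {"gripper": 0.3, "x": 0, "y": 0, "z": 0, "wx": 0, "wy": 0, "wz": 0}, {"gripper": 0.3, "x": 0, "y": 0, "z": 0, "wx": 0, "wy": 0, "wz": 0}])

```text
t: 3.0
tool_pos: [0.5335, -0.3192, 0.2143]
tcp_rot: [2.219, 2.219, 0.001]
contact_force: [0.1, -0.1, 4.8]
opening: 0.0394
gripper_force: 40.5
```

Run:
```python
from h import *
exec(open('st.py').read())
a=capture("scene")[130:330,130:380,::-1];b=capture("top")[130:250,310:450,::-1]
cv2.imwrite("pics/p1.png",cv2.resize(a,None,fx=3,fy=3,interpolation=cv2.INTER_CUBIC))
```

```text
t 3.0 pos [ 533.5 -319.2  214.3] toolx [-0.     1.    -0.002] z [ 0.003 -0.002 -1.   ] F [ 0.1 -0.1  4.8] op 0.0394 j [-0.65  0.22  1.64  0.    1.28 -0.65]
```

View pics/p1.png

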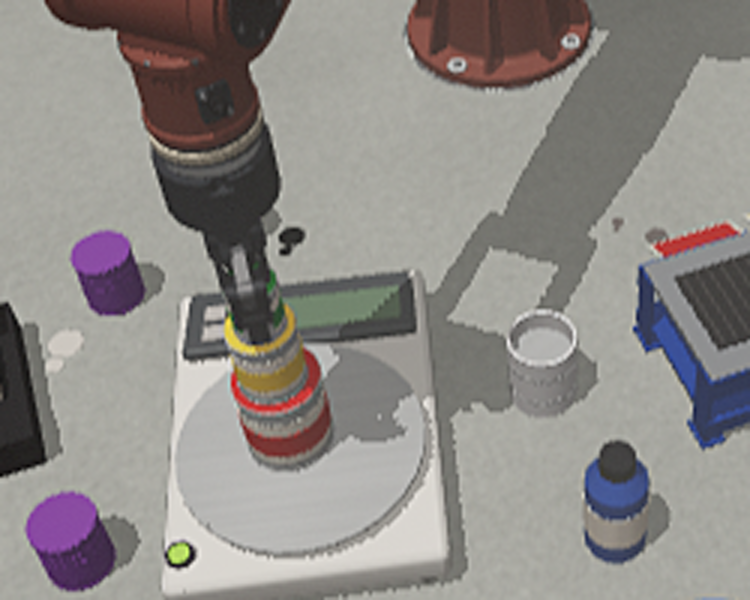

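The green tin is held at opening 39.4 mm, with the yellow and red tins undisturbed beneath (yellow lid at about (262,330) in the crop). Next I lift it and carry it to the green bay.

>>> servo_tool(targets=[{"gripper": 0.3, "x": 0, "y": 0, "z": -15, "wx": 0, "wy": 0, "wz": 0}, {"gripper": 0.3, "x": 0, "y": 0, "z": -45, "wx": 0, "wy": 0, "wz": 0}, {"gripper": 0.3, "x": 10, "y": 0, "z": -75, "wx": 0, "wy": 0, "wz": 0}, {"gripper": 0.3, "x": 35, "y": -2, "z": -90, "wx": 0, "wy": 0, "wz": 0}, {"gripper": 0.3, "x": 70, "y": -4, "z": -90, "wx": 0, "wy": 0, "wz": 0}, {"gripper": 0.3, "x": 110, "y": -6, "z": -90, "wx": 0, "wy": 0, "wz": 0}, {"gripper": 0.3, "x": 150, "y": -8, "z": -90, "wx": 0, "wy": 0, "wz": 0}, {"gripper": 0.3, "x": 190, "y": -10, "z": -90, "wx": 0, "wy": 0, "wz": 0}])

```text
t: 3.9
tool_pos: [0.5215, -0.1269, 0.3021]
tcp_rot: [-2.221, -2.22, 0.001]
contact_force: [0.2, 0.3, -1.3]
opening: 0.039
gripper_force: 40.4
```

>>> servo_tool(targets=[{"gripper": 0.3, "x": 40, "y": -2, "z": 0, "wx": 0, "wy": 0, "wz": 0}, {"gripper": 0.3, "x": 80, "y": -4, "z": 0, "wx": 0, "wy": 0, "wz": 0}, {"gripper": 0.3, "x": 120, "y": -6, "z": 0, "wx": 0, "wy": 0, "wz": 0}, {"gripper": 0.3, "x": 160, "y": -8, "z": 0, "wx": 0, "wy": 0, "wz": 0}, {"gripper": 0.3, "x": 200, "y": -10, "z": 0, "wx": 0, "wy": 0, "wz": 0}, {"gripper": 0.3, "x": 240, "y": -12, "z": 0, "wx": 0, "wy": 0, "wz": 0}, {"gripper": 0.3, "x": 280, "y": -14, "z": 0, "wx": 0, "wy": 0, "wz": 0}, {"gripper": 0.3, "x": 320, "y": -15, "z": 0, "wx": 0, "wy": 0, "wz": 0}])

```text
t: 4.7
tool_pos: [0.5064, 0.193, 0.3022]
tcp_rot: [-2.221, -2.221, 0.002]
contact_force: [-0.1, -0.3, -0.9]
opening: 0.0395
gripper_force: 40.4
```

>>> servo_tool(targets=[{"gripper": 0.3, "x": 40, "y": -2, "z": 0, "wx": 0, "wy": 0, "wz": 0}, {"gripper": 0.3, "x": 80, "y": -4, "z": 0, "wx": 0, "wy": 0, "wz": 0}, {"gripper": 0.3, "x": 115, "y": -5, "z": 0, "wx": 0, "wy": 0, "wz": 0}, {"gripper": 0.3, "x": 145, "y": -5, "z": 0, "wx": 0, "wy": 0, "wz": 0}, {"gripper": 0.3, "x": 160, "y": -5, "z": 0, "wx": 0, "wy": 0, "wz": 0}, {"gripper": 0.3, "x": 165, "y": -5, "z": 0, "wx": 0, "wy": 0, "wz": 0}, {"gripper": 0.3, "x": 165, "y": -5, "z": 0, "wx": 0, "wy": 0, "wz": 0}, {"gripper": 0.3, "x": 165, "y": -5, "z": 0, "wx": 0, "wy": 0, "wz": 0}])

```text
t: 5.5
tool_pos: [0.5026, 0.3552, 0.3022]
tcp_rot: [2.222, 2.22, -0.002]
contact_force: [-0.1, -0.4, -1.0]
opening: 0.0388
gripper_force: 40.4
```

Run:
```python
from h import *
exec(open('st.py').read())
T=capture("top");S=capture("scene")
cv2.imwrite("pics/T2.png",T[:,:,::-1]);cv2.imwrite("pics/S2.png",S[:,:,::-1])
print(blobs(T,(45,90,50),(80,255,255)));print(blobs(S,(45,90,50),(80,255,255)))
for b in blobs(T,(15,100,90),(35,255,255),(370,140,430,210)):print("ytop",b,onz("top",b[2],.206))
for b in blobs(S,(15,100,90),(35,255,255),(180,200,270,300)):print("ysc",b,onz("scene",b[2],.206))
```

```text
t 5.5 pos [502.6 355.2 302.2] toolx [ 0.001  1.    -0.001] z [-0.    -0.001 -1.   ] F [-0.1 -0.4 -1. ] op 0.0388 j [ 0.5   0.15  1.56 -0.    1.43  0.5 ]
[(np.int32(32), [168, 173, 5, 10], array([169.8, 177.6])), (np.int32(166), [183, 210, 20, 10], array([192.4, 214.6])), (np.int32(32), [401, 220, 6, 6], array([403.6, 222.3])), (np.int32(34), [399, 228, 7, 6], array([402. , 230.5]))]
[(np.int32(71), [488, 117, 10, 9], array([493.1, 120.9])), (np.int32(50), [484, 129, 10, 10], array([488.4, 133.8])), (np.int32(52), [450, 176, 16, 7], array([457.5, 179.1]))]
ytop (np.int32(244), [396, 170, 18, 18], array([404.5, 177.9])) [ 0.53016582 -0.31810595  0.206     ]
ysc (np.int32(343), [205, 229, 23, 19], array([216. , 237.9])) [ 0.53297026 -0.31751082  0.206     ]
ysc (np.int32(134), [208, 245, 24, 16], array([220.4, 255. ])) [ 0.58266201 -0.31562269  0.206     ]
```

>>> servo_tool(targets=[{"gripper": 0.3, "x": 1, "y": 0, "z": 25, "wx": 0, "wy": 0, "wz": 0}, {"gripper": 0.3, "x": 1, "y": 0, "z": 65, "wx": 0, "wy": 0, "wz": 0}, {"gripper": 0.3, "x": 1, "y": 0, "z": 105, "wx": 0, "wy": 0, "wz": 0}, {"gripper": 0.3, "x": 1, "y": 0, "z": 140, "wx": 0, "wy": 0, "wz": 0}, {"gripper": 0.3, "x": 1, "y": 0, "z": 170, "wx": 0, "wy": 0, "wz": 0}, {"gripper": 0.3, "x": 1, "y": 0, "z": 185, "wx": 0, "wy": 0, "wz": 0}, {"gripper": 0.3, "x": 1, "y": 0, "z": 193, "wx": 0, "wy": 0, "wz": 0}, {"gripper": 0.3, "x": 1, "y": 0, "z": 197, "wx": 0, "wy": 0, "wz": 0}])

```text
t: 6.4
tool_pos: [0.5031, 0.3574, 0.1057]
tcp_rot: [2.222, 2.221, 0.001]
contact_force: [-0.2, 0.8, -0.8]
opening: 0.039
gripper_force: 40.4
```

>>> servo_tool(targets=[{"gripper": 0.3, "x": 0, "y": 0, "z": 1, "wx": 0, "wy": 0, "wz": 0}, {"gripper": 0.3, "x": 0, "y": 0, "z": 2, "wx": 0, "wy": 0, "wz": 0}, {"gripper": 0.3, "x": 0, "y": 0, "z": 3, "wx": 0, "wy": 0, "wz": 0}, {"gripper": 0.3, "x": 0, "y": 0, "z": 3, "wx": 0, "wy": 0, "wz": 0}])

```text
t: 6.8
tool_pos: [0.5029, 0.3578, 0.1032]
tcp_rot: [2.221, 2.221, 0.002]
contact_force: [0.6, -0.6, -1.7]
opening: 0.0391
gripper_force: 40.5
```

Run:
```python
from h import *
exec(open('st.py').read())
S=capture("scene");cv2.imwrite("pics/p3.png",cv2.resize(S[130:280,330:530,::-1],None,fx=4,fy=4,interpolation=cv2.INTER_CUBIC))
```

```text
t 6.8 pos [502.9 357.8 103.2] toolx [-0.     1.     0.001] z [ 0.001  0.001 -1.   ] F [ 0.6 -0.6 -1.7] op 0.0391 j [ 0.5   0.33  1.73 -0.    1.08  0.5 ]
```

View pics/p3.png

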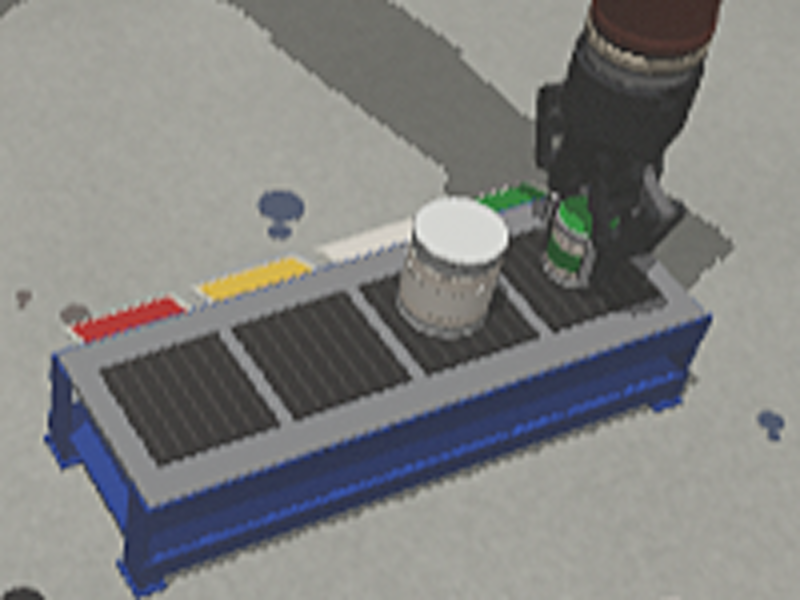

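The green tin sits upright between the fingers at about (575,245), near the middle of the green mat and a hair above it. I'll lower it 2 mm, release and rise.

>>> servo_tool(targets=[{"gripper": 0.3, "x": 0, "y": 0, "z": 1, "wx": 0, "wy": 0, "wz": 0}, {"gripper": 0.3, "x": 0, "y": 0, "z": 2, "wx": 0, "wy": 0, "wz": 0}, {"gripper": 0.55, "x": 0, "y": 0, "z": 2, "wx": 0, "wy": 0, "wz": 0}, {"gripper": 0.65, "x": 0, "y": 0, "z": 2, "wx": 0, "wy": 0, "wz": 0}, {"gripper": 0.8, "x": 0, "y": 0, "z": 2, "wx": 0, "wy": 0, "wz": 0}, {"gripper": 1, "x": 0, "y": 0, "z": 2, "wx": 0, "wy": 0, "wz": 0}, {"gripper": 1, "x": 0, "y": 0, "z": -15, "wx": 0, "wy": 0, "wz": 0}, {"gripper": 1, "x": 0, "y": 0, "z": -50, "wx": 0, "wy": 0, "wz": 0}])

```text
t: 7.65
tool_pos: [0.4999, 0.356, 0.1498]
tcp_rot: [-2.22, -2.22, 0.012]
contact_force: [0.1, -0.2, 0.5]
opening: 0.0853
gripper_force: 0.0
```

>>> servo_tool(targets=[{"gripper": 1, "x": 0, "y": 0, "z": -45, "wx": 0, "wy": 0, "wz": 0}, {"gripper": 1, "x": 0, "y": 1, "z": -90, "wx": 0, "wy": 0, "wz": 0}, {"gripper": 1, "x": -35, "y": 2, "z": -120, "wx": 0, "wy": 0, "wz": 0}, {"gripper": 1, "x": -80, "y": 4, "z": -140, "wx": 0, "wy": 0, "wz": 0}, {"gripper": 1, "x": -125, "y": 6, "z": -140, "wx": 0, "wy": 0, "wz": 0}, {"gripper": 1, "x": -170, "y": 8, "z": -140, "wx": 0, "wy": 0, "wz": 0}, {"gripper": 1, "x": -215, "y": 10, "z": -140, "wx": 0, "wy": 0, "wz": 0}, {"gripper": 1, "x": -260, "y": 12, "z": -140, "wx": 0, "wy": 0, "wz": 0}])

```text
t: 8.45
tool_pos: [0.5144, 0.0959, 0.2941]
tcp_rot: [2.22, 2.221, 0.003]
contact_force: [-0.2, 0.4, -0.6]
opening: 0.0854
gripper_force: 0.0
```

Run:
```python
from h import *
exec(open('st.py').read())
T=capture("top");S=capture("scene")
for b in blobs(T,(45,90,50),(80,255,255),(170,160,210,205)):print("gtop",b,onz("top",b[2],.141))
for b in blobs(S,(45,90,50),(80,255,255),(440,140,500,205)):print("gsc",b,onz("scene",b[2],.141))
```

```text
t 8.45 pos [514.4  95.9 294.1] toolx [-0.  1.  0.] z [ 0.003  0.    -1.   ] F [-0.2  0.4 -0.6] op 0.0854 j [ 0.05 -0.05  1.78 -0.    1.41  0.05]
gtop (np.int32(127), [178, 181, 13, 13], array([184.1, 186.9])) [0.50153103 0.35912011 0.141     ]
gsc (np.int32(52), [450, 176, 16, 7], array([457.5, 179.1])) [0.47152316 0.32227879 0.141     ]
gsc (np.int32(103), [470, 180, 14, 9], array([476.6, 184. ])) [0.50352876 0.36020929 0.141     ]
gsc (np.int32(51), [467, 188, 14, 11], array([472.4, 194.9])) [0.53563624 0.32899975 0.141     ]
```

>>> servo_tool(targets=[{"gripper": 1, "x": -45, "y": 2, "z": 0, "wx": 0, "wy": 0, "wz": 0}, {"gripper": 1, "x": -90, "y": 4, "z": 0, "wx": 0, "wy": 0, "wz": 0}, {"gripper": 1, "x": -135, "y": 6, "z": 0, "wx": 0, "wy": 0, "wz": 0}, {"gripper": 1, "x": -180, "y": 8, "z": 0, "wx": 0, "wy": 0, "wz": 0}, {"gripper": 1, "x": -225, "y": 10, "z": 0, "wx": 0, "wy": 0, "wz": 0}, {"gripper": 1, "x": -270, "y": 12, "z": 0, "wx": 0, "wy": 0, "wz": 0}, {"gripper": 1, "x": -315, "y": 14, "z": 0, "wx": 0, "wy": 0, "wz": 0}, {"gripper": 1, "x": -355, "y": 17, "z": 0, "wx": 0, "wy": 0, "wz": 0}])

```text
t: 9.35
tool_pos: [0.5318, -0.2591, 0.2937]
tcp_rot: [2.221, 2.22, 0.001]
contact_force: [1.2, -0.2, 0.1]
opening: 0.0853
gripper_force: 0.0
```

>>> servo_tool(targets=[{"gripper": 1, "x": -30, "y": 0, "z": 0, "wx": 0, "wy": 0, "wz": 0}, {"gripper": 1, "x": -50, "y": 0, "z": 0, "wx": 0, "wy": 0, "wz": 0}, {"gripper": 1, "x": -57, "y": 0, "z": 0, "wx": 0, "wy": 0, "wz": 0}, {"gripper": 1, "x": -57, "y": 0, "z": 0, "wx": 0, "wy": 0, "wz": 0}, {"gripper": 1, "x": -57, "y": 0, "z": 0, "wx": 0, "wy": 0, "wz": 0}])

```text
t: 9.85
tool_pos: [0.5317, -0.313, 0.2925]
tcp_rot: [-2.22, -2.222, -0.001]
contact_force: [0.5, -0.1, -0.6]
opening: 0.0855
gripper_force: 0.0
```

>>> servo_tool(targets=[{"gripper": 1, "x": -4, "y": 0, "z": 25, "wx": 0, "wy": 0, "wz": 0}, {"gripper": 1, "x": -4, "y": 0, "z": 60, "wx": 0, "wy": 0, "wz": 0}, {"gripper": 1, "x": -4, "y": 0, "z": 95, "wx": 0, "wy": 0, "wz": 0}, {"gripper": 1, "x": -4, "y": 0, "z": 120, "wx": 0, "wy": 0, "wz": 0}, {"gripper": 1, "x": -4, "y": 0, "z": 134, "wx": 0, "wy": 0, "wz": 0}, {"gripper": 1, "x": -4, "y": 0, "z": 140, "wx": 0, "wy": 0, "wz": 0}, {"gripper": 1, "x": -4, "y": 0, "z": 140, "wx": 0, "wy": 0, "wz": 0}, {"gripper": 0.75, "x": -4, "y": 0, "z": 140, "wx": 0, "wy": 0, "wz": 0}])

```text
t: 10.65
tool_pos: [0.5326, -0.3189, 0.1541]
tcp_rot: [2.219, 2.22, 0.001]
contact_force: [-0.6, -0.5, 0.4]
opening: 0.0727
gripper_force: 0.0
```

>>> servo_tool(targets=[{"gripper": 0.6, "x": 0, "y": 0, "z": 0, "wx": 0, "wy": 0, "wz": 0}, {"gripper": 0.45, "x": 0, "y": 0, "z": 0, "wx": 0, "wy": 0, "wz": 0}, {"gripper": 0.45, "x": 0, "y": 0, "z": 0, "wx": 0, "wy": 0, "wz": 0}, {"gripper": 0.45, "x": 0, "y": 0, "z": 0, "wx": 0, "wy": 0, "wz": 0}, {"gripper": 0.45, "x": 0, "y": 0, "z": 0, "wx": 0, "wy": 0, "wz": 0}], grip_force=50)

```text
t: 11.15
tool_pos: [0.5328, -0.3194, 0.1545]
tcp_rot: [2.219, 2.219, 0.001]
contact_force: [1.0, 0.6, 5.8]
opening: 0.0532
gripper_force: 53.0
```

>>> servo_tool(targets=[{"gripper": 0.45, "x": 0, "y": 0, "z": -15, "wx": 0, "wy": 0, "wz": 0}, {"gripper": 0.45, "x": 0, "y": 0, "z": -45, "wx": 0, "wy": 0, "wz": 0}, {"gripper": 0.45, "x": 10, "y": 0, "z": -75, "wx": 0, "wy": 0, "wz": 0}, {"gripper": 0.45, "x": 35, "y": -1, "z": -95, "wx": 0, "wy": 0, "wz": 0}, {"gripper": 0.45, "x": 70, "y": -2, "z": -100, "wx": 0, "wy": 0, "wz": 0}, {"gripper": 0.45, "x": 110, "y": -3, "z": -100, "wx": 0, "wy": 0, "wz": 0}, {"gripper": 0.45, "x": 150, "y": -4, "z": -100, "wx": 0, "wy": 0, "wz": 0}, {"gripper": 0.45, "x": 190, "y": -5, "z": -100, "wx": 0, "wy": 0, "wz": 0}])

```text
t: 11.95
tool_pos: [0.5253, -0.1269, 0.252]
tcp_rot: [-2.221, -2.22, 0.001]
contact_force: [1.0, 0.6, -2.1]
opening: 0.0531
gripper_force: 52.9
```

>>> servo_tool(targets=[{"gripper": 0.45, "x": 40, "y": -1, "z": 0, "wx": 0, "wy": 0, "wz": 0}, {"gripper": 0.45, "x": 80, "y": -2, "z": 0, "wx": 0, "wy": 0, "wz": 0}, {"gripper": 0.45, "x": 120, "y": -3, "z": 0, "wx": 0, "wy": 0, "wz": 0}, {"gripper": 0.45, "x": 160, "y": -4, "z": 0, "wx": 0, "wy": 0, "wz": 0}, {"gripper": 0.45, "x": 200, "y": -5, "z": 0, "wx": 0, "wy": 0, "wz": 0}, {"gripper": 0.45, "x": 235, "y": -6, "z": 0, "wx": 0, "wy": 0, "wz": 0}, {"gripper": 0.45, "x": 265, "y": -7, "z": 0, "wx": 0, "wy": 0, "wz": 0}, {"gripper": 0.45, "x": 285, "y": -8, "z": 0, "wx": 0, "wy": 0, "wz": 0}])

```text
t: 12.75
tool_pos: [0.5172, 0.1584, 0.2518]
tcp_rot: [-2.218, -2.222, 0.002]
contact_force: [0.1, -1.1, -2.7]
opening: 0.0532
gripper_force: 52.9
```

>>> servo_tool(targets=[{"gripper": 0.45, "x": 10, "y": 0, "z": 0, "wx": 0, "wy": 0, "wz": 0}, {"gripper": 0.45, "x": 10, "y": 0, "z": 0, "wx": 0, "wy": 0, "wz": 0}, {"gripper": 0.45, "x": 10, "y": 0, "z": 0, "wx": 0, "wy": 0, "wz": 0}])

```text
t: 13.05
tool_pos: [0.5182, 0.1657, 0.252]
tcp_rot: [2.221, 2.221, -0.002]
contact_force: [0.2, -0.2, -1.7]
opening: 0.0529
gripper_force: 52.9
```

Run:
```python
from h import *
exec(open('st.py').read())
T=capture("top");S=capture("scene")
for b in blobs(T,(0,120,90),(8,255,255),(370,140,430,210)):print("rtop",b,onz("top",b[2],.144))
for b in blobs(S,(0,120,90),(8,255,255),(180,200,270,300)):print("rsc",b,onz("scene",b[2],.144))
```

```text
t 13.05 pos [518.2 165.7 252. ] toolx [ 0.     1.    -0.001] z [-0.001 -0.001 -1.   ] F [ 0.2 -0.2 -1.7] op 0.0529 j [ 0.18  0.03  1.78 -0.    1.33  0.18]
rtop (np.int32(347), [390, 170, 22, 22], array([400.6, 180.4])) [ 0.53076489 -0.31689523  0.144     ]
rsc (np.int32(534), [207, 244, 30, 23], array([221.3, 255.3])) [ 0.53387636 -0.31607323  0.144     ]
rsc (np.int32(144), [211, 267, 28, 15], array([225. , 276.7])) [ 0.59497712 -0.31757258  0.144     ]
```

>>> servo_tool(targets=[{"gripper": 0.45, "x": 0, "y": 1, "z": 25, "wx": 0, "wy": 0, "wz": 0}, {"gripper": 0.45, "x": 0, "y": 1, "z": 60, "wx": 0, "wy": 0, "wz": 0}, {"gripper": 0.45, "x": 0, "y": 1, "z": 90, "wx": 0, "wy": 0, "wz": 0}, {"gripper": 0.45, "x": 0, "y": 1, "z": 115, "wx": 0, "wy": 0, "wz": 0}, {"gripper": 0.45, "x": 0, "y": 1, "z": 132, "wx": 0, "wy": 0, "wz": 0}, {"gripper": 0.45, "x": 0, "y": 1, "z": 140, "wx": 0, "wy": 0, "wz": 0}, {"gripper": 0.45, "x": 0, "y": 1, "z": 144, "wx": 0, "wy": 0, "wz": 0}, {"gripper": 0.45, "x": 0, "y": 1, "z": 146, "wx": 0, "wy": 0, "wz": 0}])

```text
t: 13.95
tool_pos: [0.5202, 0.1661, 0.1068]
tcp_rot: [2.222, 2.22, 0.001]
contact_force: [-0.8, 0.4, -2.1]
opening: 0.0533
gripper_force: 53.0
```

>>> servo_tool(targets=[{"gripper": 0.45, "x": 0, "y": 0, "z": 1, "wx": 0, "wy": 0, "wz": 0}, {"gripper": 0.45, "x": 0, "y": 0, "z": 2, "wx": 0, "wy": 0, "wz": 0}, {"gripper": 0.45, "x": 0, "y": 0, "z": 2, "wx": 0, "wy": 0, "wz": 0}])

```text
t: 14.25
tool_pos: [0.52, 0.1666, 0.105]
tcp_rot: [2.221, 2.221, 0.002]
contact_force: [0.4, 0.0, -2.3]
opening: 0.0533
gripper_force: 53.0
```

>>> servo_tool(targets=[{"gripper": 0.45, "x": 0, "y": 0, "z": 1, "wx": 0, "wy": 0, "wz": 0}, {"gripper": 0.45, "x": 0, "y": 0, "z": 2, "wx": 0, "wy": 0, "wz": 0}, {"gripper": 0.65, "x": 0, "y": 0, "z": 2, "wx": 0, "wy": 0, "wz": 0}, {"gripper": 0.75, "x": 0, "y": 0, "z": 2, "wx": 0, "wy": 0, "wz": 0}, {"gripper": 1, "x": 0, "y": 0, "z": 2, "wx": 0, "wy": 0, "wz": 0}, {"gripper": 1, "x": 0, "y": 0, "z": 2, "wx": 0, "wy": 0, "wz": 0}, {"gripper": 1, "x": 0, "y": 0, "z": -15, "wx": 0, "wy": 0, "wz": 0}, {"gripper": 1, "x": 0, "y": 0, "z": -50, "wx": 0, "wy": 0, "wz": 0}])

```text
t: 15.05
tool_pos: [0.5163, 0.1659, 0.1512]
tcp_rot: [-2.218, -2.218, 0.011]
contact_force: [-0.0, 0.0, -0.6]
opening: 0.0855
gripper_force: 0.0
```

>>> servo_tool(targets=[{"gripper": 1, "x": 0, "y": 0, "z": -40, "wx": 0, "wy": 0, "wz": 0}, {"gripper": 1, "x": -15, "y": 0, "z": -75, "wx": 0, "wy": 0, "wz": 0}, {"gripper": 1, "x": -50, "y": 2, "z": -90, "wx": 0, "wy": 0, "wz": 0}, {"gripper": 1, "x": -95, "y": 3, "z": -90, "wx": 0, "wy": 0, "wz": 0}, {"gripper": 1, "x": -140, "y": 5, "z": -90, "wx": 0, "wy": 0, "wz": 0}, {"gripper": 1, "x": -185, "y": 7, "z": -90, "wx": 0, "wy": 0, "wz": 0}, {"gripper": 1, "x": -230, "y": 9, "z": -90, "wx": 0, "wy": 0, "wz": 0}, {"gripper": 1, "x": -275, "y": 11, "z": -90, "wx": 0, "wy": 0, "wz": 0}])

```text
t: 15.85
tool_pos: [0.5303, -0.1103, 0.2444]
tcp_rot: [2.221, 2.221, 0.001]
contact_force: [0.2, 0.5, 0.2]
opening: 0.0854
gripper_force: 0.0
```

Run:
```python
from h import *
exec(open('st.py').read())
T=capture("top");S=capture("scene")
for b in blobs(T,(15,100,90),(35,255,255),(225,160,270,205)):print("ytop",b,onz("top",b[2],.155))
for b in blobs(S,(15,100,90),(35,255,255),(370,150,440,240)):print("ysc",b,onz("scene",b[2],.155))
```

```text
t 15.85 pos [ 530.3 -110.3  244.4] toolx [-0.  1. -0.] z [ 0.001 -0.    -1.   ] F [0.2 0.5 0.2] op 0.0854 j [-0.33  0.03  1.8   0.    1.32 -0.33]
ytop (np.int32(247), [237, 174, 18, 17], array([245.2, 181.9])) [0.51811608 0.16595711 0.155     ]
ysc (np.int32(345), [380, 194, 44, 16], array([406.7, 200.8])) [0.51501029 0.15338354 0.155     ]
ysc (np.int32(115), [401, 207, 21, 14], array([409.7, 216.2])) [0.56446003 0.13826851 0.155     ]
```

>>> servo_tool(targets=[{"gripper": 1, "x": -45, "y": 0, "z": 0, "wx": 0, "wy": 0, "wz": 0}, {"gripper": 1, "x": -90, "y": 1, "z": 0, "wx": 0, "wy": 0, "wz": 0}, {"gripper": 1, "x": -135, "y": 2, "z": 0, "wx": 0, "wy": 0, "wz": 0}, {"gripper": 1, "x": -170, "y": 2, "z": 0, "wx": 0, "wy": 0, "wz": 0}, {"gripper": 1, "x": -195, "y": 2, "z": 0, "wx": 0, "wy": 0, "wz": 0}, {"gripper": 1, "x": -207, "y": 2, "z": 0, "wx": 0, "wy": 0, "wz": 0}, {"gripper": 1, "x": -207, "y": 2, "z": 0, "wx": 0, "wy": 0, "wz": 0}, {"gripper": 1, "x": -207, "y": 2, "z": 0, "wx": 0, "wy": 0, "wz": 0}])

```text
t: 16.75
tool_pos: [0.5326, -0.3141, 0.244]
tcp_rot: [-2.22, -2.221, -0.001]
contact_force: [0.1, 0.6, 0.3]
opening: 0.0854
gripper_force: 0.0
```

>>> servo_tool(targets=[{"gripper": 1, "x": 0, "y": -1, "z": 25, "wx": 0, "wy": 0, "wz": 0}, {"gripper": 1, "x": 0, "y": -1, "z": 60, "wx": 0, "wy": 0, "wz": 0}, {"gripper": 1, "x": 0, "y": -1, "z": 90, "wx": 0, "wy": 0, "wz": 0}, {"gripper": 1, "x": 0, "y": -1, "z": 115, "wx": 0, "wy": 0, "wz": 0}, {"gripper": 1, "x": 0, "y": -1, "z": 135, "wx": 0, "wy": 0, "wz": 0}, {"gripper": 1, "x": 0, "y": -1, "z": 150, "wx": 0, "wy": 0, "wz": 0}, {"gripper": 1, "x": 0, "y": -1, "z": 155, "wx": 0, "wy": 0, "wz": 0}, {"gripper": 1, "x": 0, "y": -1, "z": 155, "wx": 0, "wy": 0, "wz": 0}])

```text
t: 17.55
tool_pos: [0.5314, -0.3145, 0.0889]
tcp_rot: [-2.22, -2.222, 0.0]
contact_force: [-1.1, 0.9, 0.5]
opening: 0.0853
gripper_force: 0.0
```

>>> servo_tool(targets=[{"gripper": 0.85, "x": 0, "y": 0, "z": 0, "wx": 0, "wy": 0, "wz": 0}, {"gripper": 0.7, "x": 0, "y": 0, "z": 0, "wx": 0, "wy": 0, "wz": 0}, {"gripper": 0.65, "x": 0, "y": 0, "z": 0, "wx": 0, "wy": 0, "wz": 0}, {"gripper": 0.65, "x": 0, "y": 0, "z": 0, "wx": 0, "wy": 0, "wz": 0}, {"gripper": 0.65, "x": 0, "y": 0, "z": 0, "wx": 0, "wy": 0, "wz": 0}], grip_force=70)

```text
t: 18.05
tool_pos: [0.5329, -0.3163, 0.0913]
tcp_rot: [2.219, 2.219, 0.001]
contact_force: [1.3, 1.3, 5.6]
opening: 0.0691
gripper_force: 80.2
```

>>> servo_tool(targets=[{"gripper": 0.65, "x": 0, "y": 0, "z": -15, "wx": 0, "wy": 0, "wz": 0}, {"gripper": 0.65, "x": 0, "y": 0, "z": -40, "wx": 0, "wy": 0, "wz": 0}, {"gripper": 0.65, "x": 10, "y": 0, "z": -65, "wx": 0, "wy": 0, "wz": 0}, {"gripper": 0.65, "x": 30, "y": 0, "z": -85, "wx": 0, "wy": 0, "wz": 0}, {"gripper": 0.65, "x": 60, "y": -1, "z": -90, "wx": 0, "wy": 0, "wz": 0}, {"gripper": 0.65, "x": 95, "y": -1, "z": -90, "wx": 0, "wy": 0, "wz": 0}, {"gripper": 0.65, "x": 130, "y": -2, "z": -90, "wx": 0, "wy": 0, "wz": 0}, {"gripper": 0.65, "x": 165, "y": -2, "z": -90, "wx": 0, "wy": 0, "wz": 0}])

```text
t: 18.85
tool_pos: [0.5275, -0.1489, 0.1782]
tcp_rot: [-2.22, -2.218, 0.003]
contact_force: [0.9, 0.2, -4.9]
opening: 0.069
gripper_force: 80.5
```

>>> servo_tool(targets=[{"gripper": 0.65, "x": 35, "y": -1, "z": 0, "wx": 0, "wy": 0, "wz": 0}, {"gripper": 0.65, "x": 70, "y": -1, "z": 0, "wx": 0, "wy": 0, "wz": 0}, {"gripper": 0.65, "x": 105, "y": -2, "z": 0, "wx": 0, "wy": 0, "wz": 0}, {"gripper": 0.65, "x": 140, "y": -2, "z": 0, "wx": 0, "wy": 0, "wz": 0}, {"gripper": 0.65, "x": 170, "y": -3, "z": 0, "wx": 0, "wy": 0, "wz": 0}, {"gripper": 0.65, "x": 195, "y": -3, "z": 0, "wx": 0, "wy": 0, "wz": 0}, {"gripper": 0.65, "x": 212, "y": -3, "z": 0, "wx": 0, "wy": 0, "wz": 0}, {"gripper": 0.65, "x": 222, "y": -3, "z": 0, "wx": 0, "wy": 0, "wz": 0}])

```text
t: 19.65
tool_pos: [0.5248, 0.0727, 0.1782]
tcp_rot: [-2.218, -2.221, 0.004]
contact_force: [0.1, -0.6, -3.9]
opening: 0.069
gripper_force: 80.5
```

>>> servo_tool(targets=[{"gripper": 0.65, "x": 1, "y": 0, "z": 0, "wx": 0, "wy": 0, "wz": 0}, {"gripper": 0.65, "x": 1, "y": 0, "z": 0, "wx": 0, "wy": 0, "wz": 0}, {"gripper": 0.65, "x": 1, "y": 0, "z": 0, "wx": 0, "wy": 0, "wz": 0}])

```text
t: 19.95
tool_pos: [0.5263, 0.0715, 0.1791]
tcp_rot: [-2.222, -2.22, 0.001]
contact_force: [0.7, -0.1, -4.8]
opening: 0.0689
gripper_force: 80.5
```

>>> servo_tool(targets=[{"gripper": 0.65, "x": 0, "y": 1, "z": 15, "wx": 0, "wy": 0, "wz": 0}, {"gripper": 0.65, "x": 0, "y": 1, "z": 32, "wx": 0, "wy": 0, "wz": 0}, {"gripper": 0.65, "x": 0, "y": 1, "z": 46, "wx": 0, "wy": 0, "wz": 0}, {"gripper": 0.65, "x": 0, "y": 1, "z": 54, "wx": 0, "wy": 0, "wz": 0}, {"gripper": 0.65, "x": 0, "y": 1, "z": 57, "wx": 0, "wy": 0, "wz": 0}, {"gripper": 0.65, "x": 0, "y": 1, "z": 59, "wx": 0, "wy": 0, "wz": 0}, {"gripper": 0.65, "x": 0, "y": 1, "z": 60, "wx": 0, "wy": 0, "wz": 0}, {"gripper": 0.65, "x": 0, "y": 1, "z": 60, "wx": 0, "wy": 0, "wz": 0}])

```text
t: 20.75
tool_pos: [0.528, 0.0725, 0.1199]
tcp_rot: [2.221, 2.221, 0.001]
contact_force: [0.1, -0.1, -4.6]
opening: 0.0689
gripper_force: 80.5
```

>>> servo_tool(targets=[{"gripper": 0.65, "x": 0, "y": 0, "z": 1, "wx": 0, "wy": 0, "wz": 0}, {"gripper": 0.65, "x": 0, "y": 0, "z": 1, "wx": 0, "wy": 0, "wz": 0}])

```text
t: 20.95
tool_pos: [0.5277, 0.0725, 0.1187]
tcp_rot: [2.221, 2.221, 0.001]
contact_force: [0.4, 0.4, -3.1]
opening: 0.0686
gripper_force: 80.5
```

>>> servo_tool(targets=[{"gripper": 0.65, "x": 0, "y": 0, "z": 1, "wx": 0, "wy": 0, "wz": 0}, {"gripper": 0.65, "x": 0, "y": 0, "z": 1, "wx": 0, "wy": 0, "wz": 0}, {"gripper": 0.9, "x": 0, "y": 0, "z": 1, "wx": 0, "wy": 0, "wz": 0}, {"gripper": 1, "x": 0, "y": 0, "z": 1, "wx": 0, "wy": 0, "wz": 0}, {"gripper": 1, "x": 0, "y": 0, "z": 1, "wx": 0, "wy": 0, "wz": 0}, {"gripper": 1, "x": 0, "y": 0, "z": -7, "wx": 0, "wy": 0, "wz": 0}, {"gripper": 1, "x": 0, "y": 0, "z": -25, "wx": 0, "wy": 0, "wz": 0}, {"gripper": 1, "x": 0, "y": 0, "z": -50, "wx": 0, "wy": 0, "wz": 0}])

```text
t: 21.75
tool_pos: [0.5264, 0.0725, 0.1679]
tcp_rot: [-2.22, -2.22, 0.003]
contact_force: [0.3, 0.3, -0.1]
opening: 0.0854
gripper_force: 0.0
```

>>> servo_tool(targets=[{"gripper": 1, "x": 0, "y": 0, "z": -30, "wx": 0, "wy": 0, "wz": 0}, {"gripper": 1, "x": 0, "y": 0, "z": -60, "wx": 0, "wy": 0, "wz": 0}, {"gripper": 1, "x": -30, "y": -4, "z": -70, "wx": 0, "wy": 0, "wz": 0}, {"gripper": 1, "x": -70, "y": -10, "z": -70, "wx": 0, "wy": 0, "wz": 0}, {"gripper": 1, "x": -115, "y": -16, "z": -70, "wx": 0, "wy": 0, "wz": 0}, {"gripper": 1, "x": -150, "y": -22, "z": -70, "wx": 0, "wy": 0, "wz": 0}, {"gripper": 1, "x": -170, "y": -23, "z": -70, "wx": 0, "wy": 0, "wz": 0}, {"gripper": 1, "x": -170, "y": -23, "z": -70, "wx": 0, "wy": 0, "wz": 0}])

```text
t: 22.55
tool_pos: [0.5045, -0.1, 0.2392]
tcp_rot: [2.224, 2.216, 0.0]
contact_force: [-0.9, 0.9, 0.6]
opening: 0.0853
gripper_force: 0.0
```

Run:
```python
from h import *
exec(open('st.py').read())
T=capture("top");S=capture("scene")
for b in blobs(T,(0,120,90),(8,255,255),(260,160,305,202)):print("rtop",b,onz("top",b[2],.171))
for b in blobs(S,(0,120,90),(8,255,255),(330,160,430,260)):print("rsc",b,onz("scene",b[2],.171))
a=cv2.resize(S[130:280,270:520,::-1],None,fx=3,fy=3,interpolation=cv2.INTER_CUBIC);cv2.imwrite("pics/p4.png",a)
```

```text
t 22.55 pos [ 504.5 -100.   239.2] toolx [ 0.004  1.    -0.001] z [ 0.001 -0.001 -1.   ] F [-0.9  0.9  0.6] op 0.0853 j [-0.33 -0.03  1.86 -0.    1.3  -0.33]
rtop (np.int32(399), [265, 169, 23, 22], array([275.6, 179.2])) [0.52570053 0.07039661 0.171     ]
rsc (np.int32(429), [366, 198, 28, 20], array([379.1, 207.7])) [0.52919363 0.07193231 0.171     ]
rsc (np.int32(67), [348, 207, 17, 8], array([356.5, 210.6])) [0.52137544 0.01674187 0.171     ]
rsc (np.int32(173), [364, 219, 28, 15], array([376.2, 227.9])) [0.58654026 0.04081555 0.171     ]
```

View pics/p4.png

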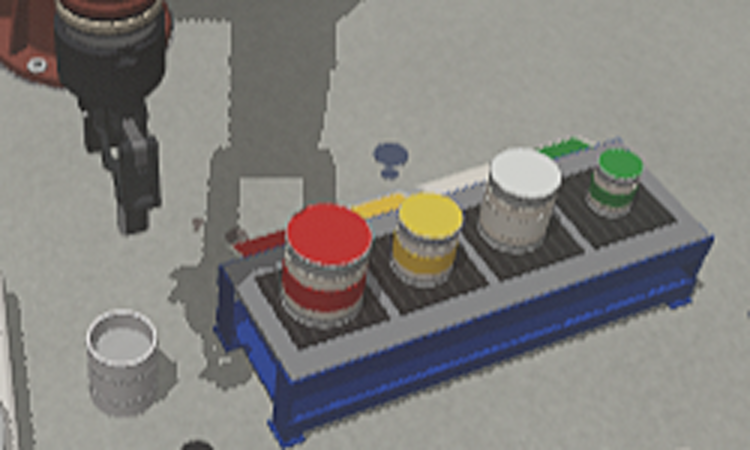

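All four tins stand upright in the middle of their mats: red (325,265), yellow (427,240), white (518,200), green (615,182) in the crop. The can stands at (122,360), below the gripper.

>>> servo_tool(targets=[{"gripper": 1, "x": 2, "y": 0, "z": 25, "wx": 0, "wy": 0, "wz": 0}, {"gripper": 1, "x": 2, "y": 0, "z": 65, "wx": 0, "wy": 0, "wz": 0}, {"gripper": 1, "x": 2, "y": 0, "z": 105, "wx": 0, "wy": 0, "wz": 0}, {"gripper": 1, "x": 2, "y": 0, "z": 145, "wx": 0, "wy": 0, "wz": 0}, {"gripper": 1, "x": 2, "y": 0, "z": 180, "wx": 0, "wy": 0, "wz": 0}, {"gripper": 1, "x": 2, "y": 0, "z": 205, "wx": 0, "wy": 0, "wz": 0}, {"gripper": 1, "x": 2, "y": 0, "z": 217, "wx": 0, "wy": 0, "wz": 0}, {"gripper": 1, "x": 2, "y": 0, "z": 217, "wx": 0, "wy": 0, "wz": 0}])

```text
t: 23.45
tool_pos: [0.5031, -0.094, 0.0197]
tcp_rot: [-2.217, -2.22, 0.003]
contact_force: [0.4, -0.9, 0.3]
opening: 0.0854
gripper_force: 0.0
```

>>> servo_tool(targets=[{"gripper": 0.8, "x": 0, "y": 0, "z": 0, "wx": 0, "wy": 0, "wz": 0}, {"gripper": 0.7, "x": 0, "y": 0, "z": 0, "wx": 0, "wy": 0, "wz": 0}, {"gripper": 0.6, "x": 0, "y": 0, "z": 0, "wx": 0, "wy": 0, "wz": 0}, {"gripper": 0.55, "x": 0, "y": 0, "z": 0, "wx": 0, "wy": 0, "wz": 0}, {"gripper": 0.55, "x": 0, "y": 0, "z": 0, "wx": 0, "wy": 0, "wz": 0}, {"gripper": 0.55, "x": 0, "y": 0, "z": 0, "wx": 0, "wy": 0, "wz": 0}], grip_force=25)

```text
t: 24.05
tool_pos: [0.5065, -0.096, 0.0234]
tcp_rot: [2.219, 2.219, 0.003]
contact_force: [0.2, 1.4, 6.0]
opening: 0.0588
gripper_force: 27.5
```

>>> servo_tool(targets=[{"gripper": 0.55, "x": 0, "y": 0, "z": -15, "wx": 0, "wy": 0, "wz": 0}, {"gripper": 0.55, "x": 0, "y": 0, "z": -50, "wx": 0, "wy": 0, "wz": 0}, {"gripper": 0.55, "x": -5, "y": 1, "z": -85, "wx": 0, "wy": 0, "wz": 0}, {"gripper": 0.55, "x": -30, "y": 5, "z": -110, "wx": 0, "wy": 0, "wz": 0}, {"gripper": 0.55, "x": -65, "y": 10, "z": -115, "wx": 0, "wy": 0, "wz": 0}, {"gripper": 0.55, "x": -100, "y": 16, "z": -115, "wx": 0, "wy": 0, "wz": 0}, {"gripper": 0.55, "x": -135, "y": 21, "z": -115, "wx": 0, "wy": 0, "wz": 0}, {"gripper": 0.55, "x": -165, "y": 26, "z": -115, "wx": 0, "wy": 0, "wz": 0}])

```text
t: 24.85
tool_pos: [0.5304, -0.2624, 0.1367]
tcp_rot: [2.222, 2.22, -0.0]
contact_force: [1.2, -1.0, -0.6]
opening: 0.0588
gripper_force: 27.3
```

>>> servo_tool(targets=[{"gripper": 0.55, "x": -25, "y": 4, "z": 0, "wx": 0, "wy": 0, "wz": 0}, {"gripper": 0.55, "x": -40, "y": 7, "z": 0, "wx": 0, "wy": 0, "wz": 0}, {"gripper": 0.55, "x": -48, "y": 8, "z": 0, "wx": 0, "wy": 0, "wz": 0}, {"gripper": 0.55, "x": -48, "y": 8, "z": 0, "wx": 0, "wy": 0, "wz": 0}, {"gripper": 0.55, "x": -48, "y": 8, "z": 0, "wx": 0, "wy": 0, "wz": 0}])

```text
t: 25.35
tool_pos: [0.5382, -0.3074, 0.136]
tcp_rot: [-2.22, -2.221, -0.0]
contact_force: [0.1, -0.8, -1.1]
opening: 0.0589
gripper_force: 27.3
```

Run:
```python
from h import *
exec(open('st.py').read())
S=capture("scene");cv2.imwrite("pics/p5.png",cv2.resize(S[180:340,150:350,::-1],None,fx=3.5,fy=3.5,interpolation=cv2.INTER_CUBIC))
```

```text
t 25.35 pos [ 538.2 -307.4  136. ] toolx [-0.     1.     0.001] z [-0.001  0.001 -1.   ] F [ 0.1 -0.8 -1.1] op 0.0589 j [-0.63  0.3   1.7   0.    1.14 -0.63]
```

View pics/p5.png

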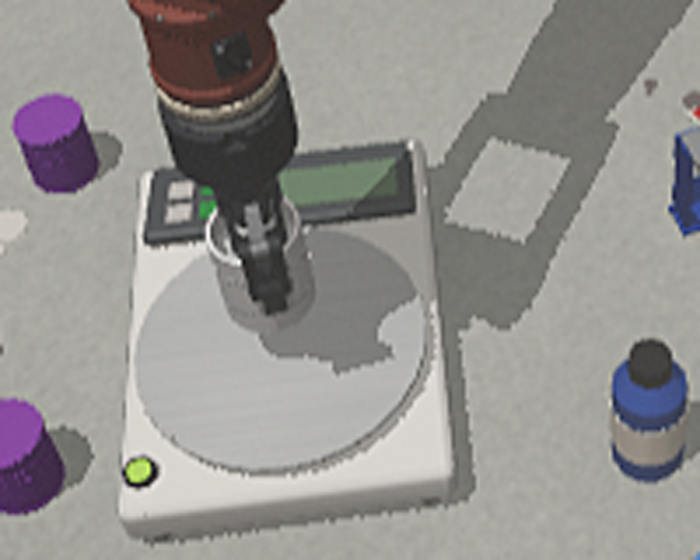

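The can hangs upright at about (262,260) over the pan, whose centre is near (285,350) in the crop. I'll lower it.

>>> servo_tool(targets=[{"gripper": 0.55, "x": -2, "y": 1, "z": 10, "wx": 0, "wy": 0, "wz": 0}, {"gripper": 0.55, "x": -2, "y": 1, "z": 22, "wx": 0, "wy": 0, "wz": 0}, {"gripper": 0.55, "x": -2, "y": 1, "z": 33, "wx": 0, "wy": 0, "wz": 0}, {"gripper": 0.55, "x": -2, "y": 1, "z": 40, "wx": 0, "wy": 0, "wz": 0}, {"gripper": 0.55, "x": -2, "y": 1, "z": 44, "wx": 0, "wy": 0, "wz": 0}, {"gripper": 0.55, "x": -2, "y": 1, "z": 45, "wx": 0, "wy": 0, "wz": 0}, {"gripper": 0.55, "x": -2, "y": 1, "z": 46, "wx": 0, "wy": 0, "wz": 0}, {"gripper": 0.55, "x": -2, "y": 1, "z": 46, "wx": 0, "wy": 0, "wz": 0}])

```text
t: 26.2
tool_pos: [0.5398, -0.3108, 0.0907]
tcp_rot: [2.221, 2.221, 0.0]
contact_force: [-0.7, 0.0, 0.1]
opening: 0.0592
gripper_force: 27.3
```

>>> servo_tool(targets=[{"gripper": 0.55, "x": 0, "y": 0, "z": 1, "wx": 0, "wy": 0, "wz": 0}, {"gripper": 0.55, "x": 0, "y": 0, "z": 1, "wx": 0, "wy": 0, "wz": 0}, {"gripper": 0.75, "x": 0, "y": 0, "z": 1, "wx": 0, "wy": 0, "wz": 0}, {"gripper": 0.85, "x": 0, "y": 0, "z": 1, "wx": 0, "wy": 0, "wz": 0}, {"gripper": 1, "x": 0, "y": 0, "z": 1, "wx": 0, "wy": 0, "wz": 0}, {"gripper": 1, "x": 0, "y": 0, "z": 1, "wx": 0, "wy": 0, "wz": 0}, {"gripper": 1, "x": 0, "y": 0, "z": -10, "wx": 0, "wy": 0, "wz": 0}, {"gripper": 1, "x": 0, "y": 0, "z": -30, "wx": 0, "wy": 0, "wz": 0}])

```text
t: 27.0
tool_pos: [0.5381, -0.3095, 0.1192]
tcp_rot: [-2.219, -2.219, 0.001]
contact_force: [0.3, 0.3, -0.1]
opening: 0.0853
gripper_force: 0.0
```

>>> servo_tool(targets=[{"gripper": 1, "x": 0, "y": 0, "z": -30, "wx": 0, "wy": 0, "wz": 0}, {"gripper": 1, "x": 0, "y": 0, "z": -65, "wx": 0, "wy": 0, "wz": 0}, {"gripper": 1, "x": 0, "y": 0, "z": -100, "wx": 0, "wy": 0, "wz": 0}, {"gripper": 1, "x": 0, "y": -30, "z": -130, "wx": 0, "wy": 0, "wz": 0}, {"gripper": 1, "x": 0, "y": -60, "z": -150, "wx": 0, "wy": 0, "wz": 0}, {"gripper": 1, "x": 0, "y": -80, "z": -150, "wx": 0, "wy": 0, "wz": 0}, {"gripper": 1, "x": 0, "y": -80, "z": -150, "wx": 0, "wy": 0, "wz": 0}, {"gripper": 1, "x": 0, "y": -80, "z": -150, "wx": 0, "wy": 0, "wz": 0}])

```text
t: 27.8
tool_pos: [0.4596, -0.3105, 0.271]
tcp_rot: [2.221, 2.22, 0.001]
contact_force: [-0.0, -0.4, -0.0]
opening: 0.0852
gripper_force: 0.0
```

Run:
```python
from h import *
exec(open('st.py').read())
S=capture("scene");cv2.imwrite("pics/p6.png",cv2.resize(S[150:330,150:520,::-1],None,fx=2,fy=2,interpolation=cv2.INTER_CUBIC))
```

```text
t 27.8 pos [ 459.6 -310.5  271. ] toolx [ 0.001  1.    -0.001] z [ 0.001 -0.001 -1.   ] F [-0.  -0.4 -0. ] op 0.0852 j [-0.72  0.04  1.74  0.    1.37 -0.72]
```

View pics/p6.png

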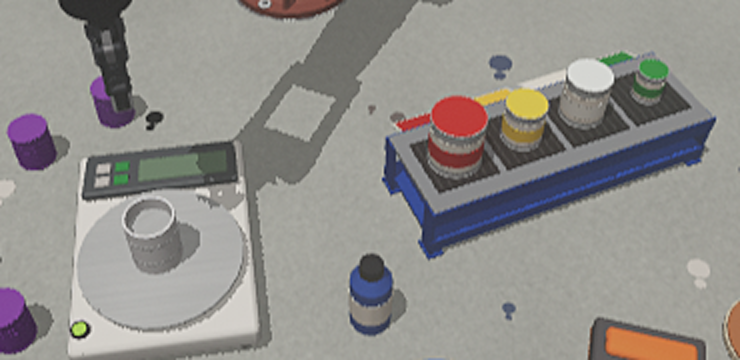

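The can stands upright on the pan with its rim at (149,217), the tins are on their mats, the bottle is undisturbed and the gripper is clear. I'll do one numeric check, then sign off.

Run:
```python
from h import *
c=onz("scene",(224.2,258.3),.141);p=onz("scene",(230.5,279.5),.066);print(c,p)
if np.hypot(*(c-[.539,-.311,.141])[:2])<.013: print(env.sign_off())
```

```text
[ 0.54200778 -0.31119737  0.141     ] [ 0.54954803 -0.3091588   0.066     ]
the job is handed in; nothing more can be done
None
```

The job is handed in at about 28 s of the 112 s allowed: the red, yellow and green tins stand upright on their own mats, each within about 4 mm of centre by my camera estimates. The mixing can stands open end up on the bare pan, within about 10 mm of its centre; the white tin and the bottle look unmoved in the final picture. `env.sign_off()` returned no verdict.

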